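# Drive the spent filter element out of its block

### The job

The spent filter element is stuck in the steel filter block on the knock-out stand. Take the long-handled drift out of the tool block, feel its nose into the port in the block's cover plate and press steadily, never forcing or knocking anything, until the element drops into the tray below. Then put the drift back upright, fully down in its own hole, and leave the other things on the bench where they are.

Things in the scene. Friction and masses are not known exactly. Their poses are not given: they have to be found in the camera images.
- block_top (a point): Point on the bore's axis level with the top of the filter block's cover, 110 mm above the bench; z up, x and y along the block's sides. Steel block 50 x 50 mm with a 26 mm bore, open at the bottom 50 mm under this point. Its cover plate, 44 x 44 mm, 10 mm thick, has oversize screw holes and is bolted so that its 14 mm port may lie up to 4 mm off this point in x, and in y. It does not shift.
- element_mid (a point): Centre of the spent bronze filter element, a cylinder 24 mm wide, 20 mm long, in the bore, its top 16 to 22 mm under the top of the cover. A rubber seal in the bore grips it: sliding it takes a steady 7 to 18 N until its top is 1 to 2 mm from the block's bottom, where it lets go. Brittle: spoilt by a push or knock over 25 N.
- stand: Fixed aluminium knock-out stand, base 120 x 100 mm, that carries the filter block; origin at the centre of its underside, on the bore's axis; x and y run along the block's sides. Brass unions stick out 17 mm on its x sides, 25 mm under the top. Under the block, open to front and back, is a white tray 64 x 72 mm, floor 15 mm and rim 20 mm above the bench.
- drift_handle (a point): Centre of the drift's handle, a hexagonal aluminium bar 22 mm across flats, 62 mm long; z from nose to handle, x square to a pair of flats. Its lower end is the shoulder, 31 mm below this point; under it a round steel shank 12 mm wide, 51 mm long. 0.11 kg. Starts upright in a hole of the tool block, shoulder on its top. Pressing it on block or cover with over 25 N damages it.
- drift_nose (a point): Centre of the flat, square-cut end of the drift's shank, 82 mm below the handle's centre. With the drift fully in the port the shoulder meets the top of the cover and the nose stands 1 mm out of the block's bottom.
- toolblock: Fixed grey plastic tool block 60 mm (x) x 130 mm (y) x 58 mm tall; origin at the centre of its underside. Two holes 14 mm in diameter and 54 mm deep in its top.
- hole_a (a point): Centre of the mouth of one hole, in the top face of the tool block, 32 mm from the block's middle along its +y.
- hole_b (a point): Centre of the mouth of the other hole, 32 mm from the middle along the block's -y. The drift is in one of the two holes and the seating punch in the other.
- punch: Bystander: seating punch in the other hole of the tool block, a short stem under a flat black button 36 mm in diameter, its top 32 mm above the tool block. Origin at the nose of its shank, 45 mm below the block's top.
- jar: Bystander: closed amber glass sample jar, 48 mm in diameter, 62 mm tall; origin at the centre of its underside.
- spanner: Bystander: steel spanner 150 mm long lying flat on the bench; origin at its middle underside.
- dish: Bystander: empty white porcelain dish 72 mm in diameter, 16 mm tall; origin at the centre of its underside.
Mind the look-alikes: they are no part of the job. What is shaped like the part that bears drift_handle but orange is not meant.

How it is judged:
On the way, in this order (a step that is already met when the one before it is completed fails the run):
1. the drift's nose is in the port of the cover (horizontal distance between drift_nose and block_top below 0.0085 m and z of drift_nose in the frame of block_top below -0.006 m), for 0.1 s.
2. the element has dropped out of the bottom of the block while the drift is still in the bore (z of element_mid in the frame of block_top below -0.075 m and z of drift_nose in the frame of block_top below -0.04 m and horizontal distance between drift_nose and block_top below 0.009 m), for 0.1 s.
At the end, for the whole second after the job is handed in: Element at rest in the tray (centre 75 mm or more below the top of the cover, within 38 mm of the bore's axis); drift released, at rest and upright (0.1 rad) in its hole of the tool block, within 6 mm of the hole's axis and its shoulder within 3 mm of the block's top (z of element_mid in the frame of block_top below -0.075 m and horizontal distance between element_mid and block_top below 0.038 m and linear speed of each of element, drift below 0.02 m/s and ((horizontal distance between drift_handle and hole_a below 0.006 m and z of drift_handle in the frame of hole_a below 0.034 m) or (horizontal distance between drift_handle and hole_b below 0.006 m and z of drift_handle in the frame of hole_b below 0.034 m)) and angle between drift_handle's own z axis and vertical below 0.1 rad); the robot touches nothing.
It fails at once if the drift is pressed or knocked on the element with more than 25 N (contact force between drift and element above 25 N).
It fails at once if the drift is pressed, knocked or jammed on the filter block or its cover with more than 25 N (contact force between drift and stand above 25 N).
It fails at once if the seating punch is moved by more than 15 mm (distance of punch from where it was at the start of the episode above 0.015 m).
It fails at once if the jar, spanner or dish is moved by more than 20 mm (distance of any of jar, spanner, dish from where it was at the start of the episode above 0.02 m).
It also fails if it takes over 72 s, if anything falls off the work surface, if the arm or the gripper's body presses on something with over 40 N, if the wrist force passes 120 N, or if a joint passes its speed limit or range.

### The arm

A 7-joint arm with a two-finger parallel gripper is mounted at the origin on the work surface. World frame = base frame: x ahead of the robot, y to its left, z up, the work surface at z = 0. Lengths are in m, angles in rad, forces in N, time in s.
With the tool pointing down it reaches from about 0.425 to 0.95 m from the base axis. Payload 4.7 kg.
Tool frame: the origin (TCP) lies on the centre line of the jaws, within the pads' length; the fingertips stand robot.nose_length ahead of it and the grasp point (between the pads) lies 8 mm behind it (robot.nose_length is the distance from the TCP to the fingertips, in m); z points along the fingers, x is the direction in which the jaws open and shut, and the axes are right-handed (so a half turn about z gives the same grasp; the last joint's range is limited). The gripper opens to 85 mm and grips with 20 to 120 N. Pads are 22 mm wide; open, the fingers measure 114 mm over their backs; the gripper's body (76 mm by 85 mm) begins 54 mm behind the grasp point. The pads swing forward as they close: fully open they stand 13 mm farther back than shut.
Start: joints at [1.157, 0.469, -0.049, 1.532, 0.024, 1.141, -0.082], TCP at [0.253, -0.626, 0.211] pointing down, gripper open.
Joint ranges: [-2.59, 2.59], [-0.33, 1.99], [-1.39, 1.29], [0.1, 2.45], [-1.04, 4.18], [0.21, 1.99], [-2.66, 2.66]. Speed limits (rad/s): [2.57, 2.57, 3.14, 3.14, 3.14, 3.14, 3.14].

### API

Orientations are given as [roll, pitch, yaw] about the fixed x, y, z axes, in that order (R = Rz(yaw) Ry(pitch) Rx(roll)).
In Python, from plant import robot gives the robot as it stands. Calls block until the motion is done:
- robot.goto(position, orientation): joint-space move of the TCP to a pose.
- robot.move_straight(position, vel=0.15, attitude=None, contact_N=None): straight line of the TCP; attitude=None keeps the orientation; vel is the mean speed in m/s. With contact_N (N) it stops when the force on the tool has changed by that much, and returns True; else False.
- robot.move_joints(angles): joint-space move.
- robot.grip(opening, strength=None): opening from 0.0 (shut) to 1.0 (fully open); strength is the grip in N (None keeps the last); returns when the fingers have stopped.
- robot.sleep(seconds).
- robot.inverse_kinematics(position, orientation): joint angles nearest the present ones, or None.
- robot.sense(): the state.
- robot.grab_frame(name): name is "scene" or "top" or "wrist"; returns a dict with "image" (420x560x3 uint8, red, green, blue), "range_z" (420x560 float32, m along the optical axis (not along the pixel's ray), 0 where there is no reading), "fx", "fy", "cx", "cy" (pixels), "R" (3x3) and "t" (3): a world point X has camera coordinates R X + t. Camera axes: x right, y down, z forward; pixel columns grow to the right and rows downward; lengths in m; the calibration is good to about 2 mm. A picture is of the moment at which its call begins.
A pose or a line that the arm cannot do raises robot.IKError and nothing moves.
- robot.close_job(): hands the job in, once; it reports no verdict.
The state is a dict: "t": time; "joint_pos": joint angles; "joint_velocities": joint speeds; "effort": joint torques, N m; "tcp_pos": TCP position; "tcp_rot": TCP orientation; "wrist_force": force on the tool from outside, world axes, zero at the start; "torque": the same for the moment, N m; "opening": opening from 0.0 (shut) to 1.0 (fully open).
Only numpy, scipy, OpenCV 4.12 (cv2) and the standard library are available. Lean on these libraries where they do the work, as an engineer would, in place of code of your own. Each camera call takes 0.05 s, during which the arm holds its last target.

## Working session

There is one attempt and no reset: what is moved stays moved. The work goes in short steps, each a Python script; the robot and the scene stay as the last script left them, time stands still between calls to the robot, and variables do not carry over. Pictures are saved under pics/ and viewed, and the job is handed in when it is done.

```bash
ls; mkdir -p pics
python3 - <<'E'
from plant import robot
import cv2,pickle
print(robot.nose_length, robot.sense())
for n in ["scene","top","wrist"]:
    f=robot.grab_frame(n); cv2.imwrite(f"pics/a_{n}.png",f["image"][:,:,::-1]); pickle.dump(f,open(f"a_{n}.pkl","wb"))
    print(n,f["fx"],f["cx"],f["cy"],f["R"],f["t"])
E
```

```text
pics
0.011 {'t': 0.0, 'joint_pos': array([ 1.15710189,  0.46946601, -0.0486022 ,  1.53368646,  0.02410946,
        1.14098612, -0.08228596]), 'joint_velocities': array([ 0.00179336,  0.00141576, -0.00154377,  0.00173225,  0.00091997,
       -0.0017707 , -0.00017485]), 'effort': array([-8.67791532e-04, -5.10306215e+01, -4.70290007e-02, -2.37713099e+01,
        1.06998993e-02,  7.59839691e-03, -7.84984280e-06]), 'tcp_pos': array([ 0.2531525 , -0.62506444,  0.20994808]), 'tcp_rot': array([ 3.14151618e+00,  1.95838701e-03, -1.18594604e+00]), 'wrist_force': array([-0.11982103,  0.27129191, -0.14577678]), 'torque': array([0.00529316, 0.00836565, 0.00100814]), 'opening': 1.0017541264257628}
scene 400.6490323222474 273.4147732178231 213.07549452584206 [[ 0.70704522  0.70716558 -0.00197252]
 [ 0.47859726 -0.48056554 -0.73484789]
 [-0.52060707  0.51862665 -0.67822908]] [-0.38592882 -0.21126288  1.35906726]
top 430.9412893764851 283.4049497983794 201.98468566530778 [[ 0.02333512 -0.99961013 -0.015332  ]
 [-0.98579081 -0.02045525 -0.1667275 ]
 [ 0.16634888  0.01900475 -0.9858838 ]] [-0.03634623  0.56717789  1.00542189]
wrist 325.41556388698746 281.9871232341686 209.29651897916858 [[ 0.37541442 -0.92685351 -0.00256636]
 [-0.87629726 -0.35583631  0.32478244]
 [-0.30193894 -0.11967912 -0.94578527]] [-0.67332112 -0.04355377  0.38130991]
```

View pics/a_scene.png

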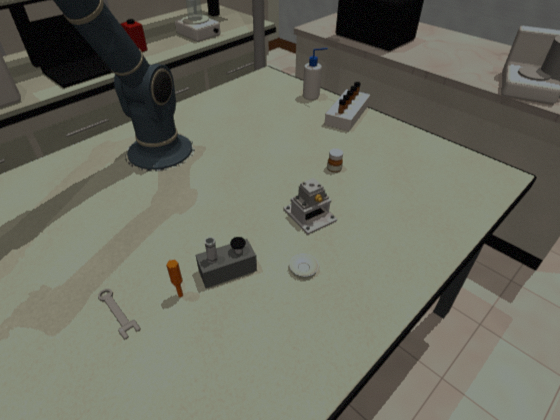

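View pics/a_top.png

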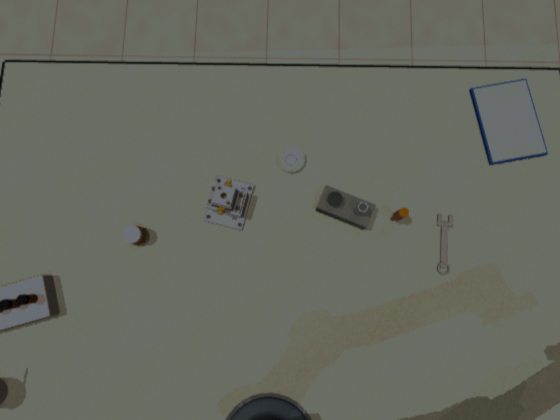

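View pics/a_wrist.png

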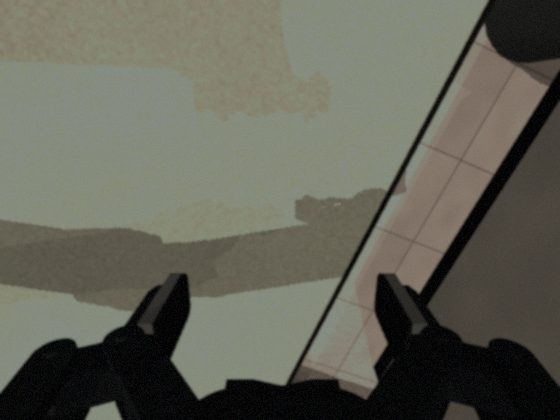

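```bash
cat > h.py <<'E'
import numpy as np,cv2,pickle
def ray(f,u,v,z):
    R,t=np.array(f["R"]),np.array(f["t"])
    c=-R.T@t
    d=R.T@np.array([(u-f["cx"])/f["fx"],(v-f["cy"])/f["fy"],1.])
    return c+d*(z-c[2])/d[2]
def proj(f,X):
    p=np.array(f["R"])@np.array(X)+np.array(f["t"])
    return np.array([f["fx"]*p[0]/p[2]+f["cx"],f["fy"]*p[1]/p[2]+f["cy"]])
def load(n): return pickle.load(open(n,"rb"))
def snap(robot,n,tag):
    f=robot.grab_frame(n); pickle.dump(f,open(f"{tag}.pkl","wb")); cv2.imwrite(f"pics/{tag}.png",f["image"][:,:,::-1]); return f
E
python3 - <<'E'
from h import *
f=load("a_top.pkl")
for n,u,v,z in [("drift",363,208,.12),("punch",335,200,.09),("block",223,196,.11),("orange",402,213,.1),("tbc",346,207,.058),("dish",292,160,.016),("jar",133,235,.06)]: print(n,ray(f,u,v,z).round(4))
im=f["image"][:,:,::-1]
a=cv2.resize(im[160:250,180:280],None,fx=6,fy=6,interpolation=cv2.INTER_CUBIC)
cv2.imwrite("pics/z1.png",a)
a=cv2.resize(im[160:250,310:420],None,fx=6,fy=6,interpolation=cv2.INTER_CUBIC)
cv2.imwrite("pics/z2.png",a)
f=load("a_scene.pkl");im=f["image"][:,:,::-1]
a=cv2.resize(im[160:310,150:350],None,fx=4,fy=4,interpolation=cv2.INTER_CUBIC)
cv2.imwrite("pics/z3.png",a)
E
```

```text
drift [ 0.5455 -0.2054  0.12  ]
punch [ 0.5679 -0.1453  0.09  ]
block [0.5684 0.1146 0.11  ]
orange [ 0.5389 -0.2981  0.1   ]
tbc [ 0.5569 -0.175   0.058 ]
dish [ 0.6825 -0.0427  0.016 ]
jar [0.4781 0.3343 0.06  ]
```

View pics/z1.png

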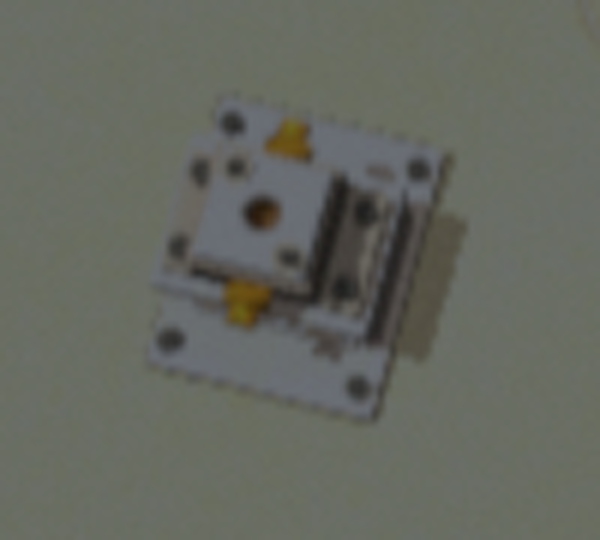

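View pics/z2.png

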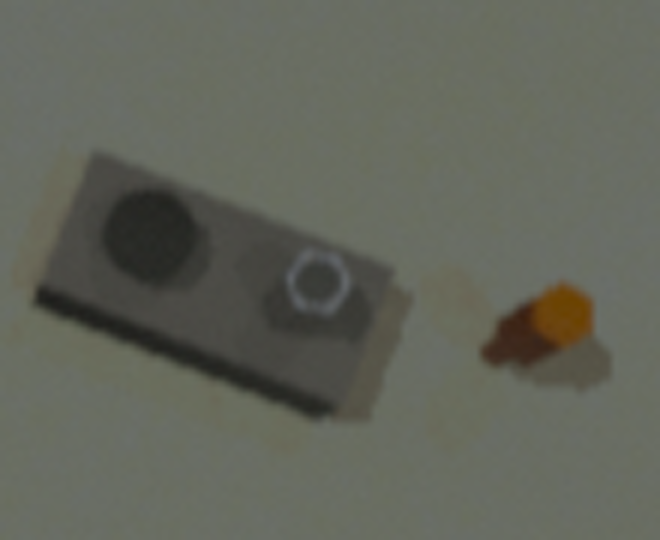

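View pics/z3.png

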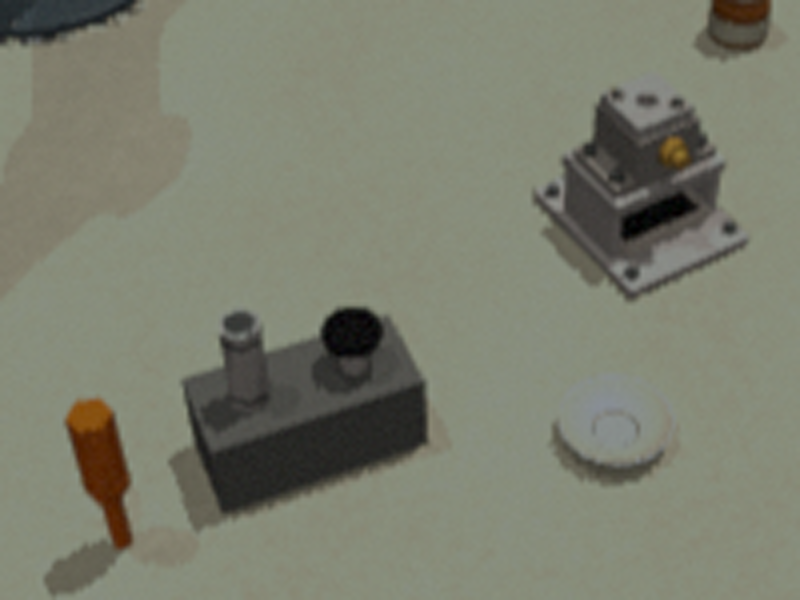

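Run:
```python
from h import *
from scipy.spatial.transform import Rotation as Ro
f=load("a_wrist.pkl")
R=np.array(f["R"]);t=np.array(f["t"]);c=-R.T@t
p=np.array([.25315,-.62506,.20995]);T=Ro.from_euler("xyz",[3.1415,.00196,-1.18595]).as_matrix()
print("cam in tool",T.T@(c-p)); print("axes", (T.T@R.T).round(3))
for d in [0,.05,.1,.15,.2]: print(d,proj(f,p+T@[0,0,d]))
from plant import robot
for yaw in np.arange(-3.14,3.14,.4):
  for x in [(.5455,-.2054,.09),(.5684,.1146,.15)]:
    print(round(yaw,2),x[1],robot.inverse_kinematics(x,[np.pi,0,yaw]) is not None,end='; ')
```

```text
cam in tool [-0.00041629 -0.08265898 -0.16311198]
axes [[ 1.     0.    -0.001]
 [ 0.     0.946  0.325]
 [ 0.001 -0.325  0.946]]
0 [282.91296633 254.60829919]
0.05 [282.76446623 222.09621902]
0.1 [282.66691162 200.7379611 ]
0.15 [282.5979245  185.63416685]
0.2 [282.54655914 174.38841806]
-3.14 -0.2054 True; -3.14 0.1146 True; -2.74 -0.2054 True; -2.74 0.1146 True; -2.34 -0.2054 True; -2.34 0.1146 True; -1.94 -0.2054 True; -1.94 0.1146 True; -1.54 -0.2054 True; -1.54 0.1146 True; -1.14 -0.2054 True; -1.14 0.1146 True; -0.74 -0.2054 True; -0.74 0.1146 True; -0.34 -0.2054 True; -0.34 0.1146 True; 0.06 -0.2054 True; 0.06 0.1146 True; 0.46 -0.2054 True; 0.46 0.1146 True; 0.86 -0.2054 True; 0.86 0.1146 True; 1.26 -0.2054 True; 1.26 0.1146 True; 1.66 -0.2054 True; 1.66 0.1146 True; 2.06 -0.2054 True; 2.06 0.1146 True; 2.46 -0.2054 True; 2.46 0.1146 True; 2.86 -0.2054 True; 2.86 0.1146 True;
```

Run:
```python
from plant import robot
from h import *
robot.goto([.568,.1146,.23],[np.pi,0,0.]); snap(robot,"wrist","b1"); print(robot.sense()["t"],robot.sense()["tcp_pos"])
robot.goto([.5455,-.2054,.23],[np.pi,0,0.]); snap(robot,"wrist","b2"); print(robot.sense()["t"],robot.sense()["tcp_pos"],robot.sense()["tcp_rot"])
```

```text
3.0333 [0.56832071 0.11353861 0.22984311]
4.3 [ 0.54619986 -0.20300238  0.23029739] [-3.14080123e+00 -7.23968294e-04  3.63704133e-03]
```

View pics/b1.png

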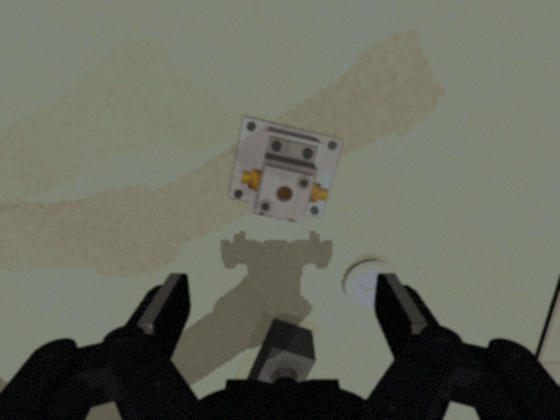

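View pics/b2.png

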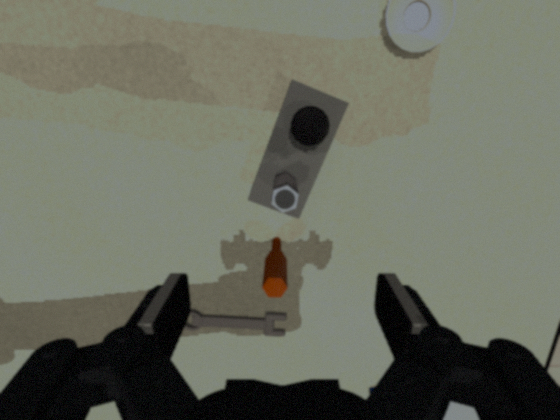

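Run:
```python
from h import *
for n,(a,b,c,d) in {"b1":(100,235,215,360),"b2":(70,230,235,365)}.items():
    f=load(n+".pkl"); im=f["image"][a:b,c:d,::-1]
    im=cv2.convertScaleAbs(cv2.resize(im,None,fx=4,fy=4,interpolation=cv2.INTER_CUBIC),alpha=1.5)
    cv2.imwrite(f"pics/{n}z.png",im[:600])
```

```text
(no output)
```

View pics/b1z.png

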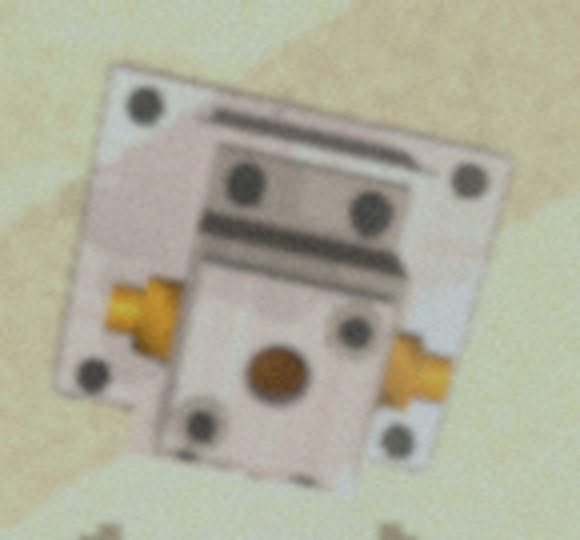

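View pics/b2z.png

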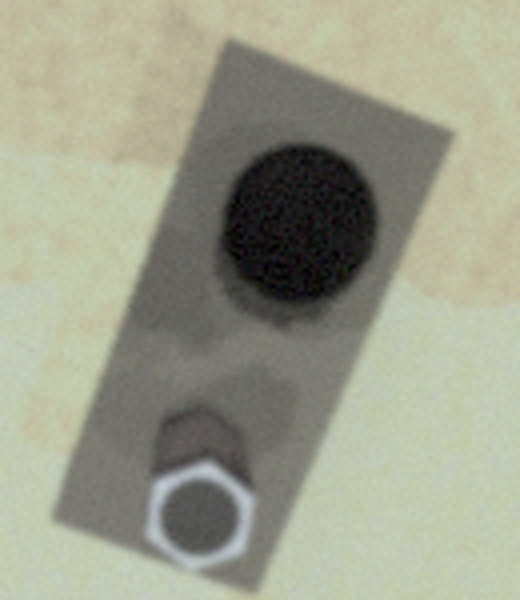

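```bash
cat >> h.py <<'E'
def port(f,guess=None,z=.110,tag=None):
    """dark brown hole in bright cover"""
    im=f["image"].astype(np.float32); g=cv2.GaussianBlur(im.mean(2),(0,0),.6)
    g=cv2.resize(g,None,fx=4,fy=4,interpolation=cv2.INTER_CUBIC)
    u,v=proj(f,guess); r=22
    u0,v0=int(u-r),int(v-r)
    p=g[v0*4:(v0+2*r)*4,u0*4:(u0+2*r)*4]
    return p,u0,v0
def unup(q,u0,v0): return (q[0]+.5)/4-.5+u0,(q[1]+.5)/4-.5+v0
E
python3 - <<'E'
from h import *
f=load("b1.pkl")
p,u0,v0=port(f,ray(f,284.2,193.7,.11))
b=f["image"][...].astype(int)
print(p.min(),p.max(),p[88,88])
th=(np.percentile(p,75)+p[84:92,84:92].min())/2
m=(p<th).astype(np.uint8)
cs,_=cv2.findContours(m,cv2.RETR_CCOMP,cv2.CHAIN_APPROX_NONE)
for c in cs:
    if len(c)>20 and cv2.contourArea(c)>300:
        e=cv2.fitEllipse(c); uv=unup(e[0],u0,v0); X=ray(f,*uv,.11); print(np.round(uv,2),np.round(e[1],1),X.round(4))
f2=load("b2.pkl")
# hex rim: bright
g=cv2.resize(f2["image"].astype(np.float32).mean(2),None,fx=4,fy=4,interpolation=cv2.INTER_CUBIC)
u0,v0=268,180; p=g[v0*4:(v0+36)*4,u0*4:(u0+36)*4]
print(p.min(),p.max(),np.percentile(p,[25,50,75,90]))
for th in (95,105,115):
    m=(p>th).astype(np.uint8)
    cs,_=cv2.findContours(m,cv2.RETR_EXTERNAL,cv2.CHAIN_APPROX_NONE)
    c=max(cs,key=cv2.contourArea)
    M=cv2.moments(cv2.convexHull(c)); q=(M["m10"]/M["m00"],M["m01"]/M["m00"]); uv=unup(q,u0,v0); C=ray(f2,*uv,.12)
    P=np.array([ray(f2,*unup(k[0],u0,v0),.12)[:2] for k in c])-C[:2]
    best=[( np.ptp(P@[np.cos(a),np.sin(a)]),np.degrees(a)) for a in np.radians(np.arange(-30,30,1))]
    print(th,cv2.contourArea(c),np.round(uv,2),C.round(4),min(best),max(best))
    # angular sixfold
    r=np.hypot(*P.T);a=np.arctan2(P[:,1],P[:,0]); print("vertex ang",np.degrees(np.angle(np.sum(r**6*np.exp(6j*a)))/6), r.min(),r.max())
# punch / toolblock
for nm,u,v,z in [("c1",235+228/4,70+38/4,.058),("c2",235+455/4,70+132/4,.058),("c3",235+255/4,70+592/4,.058),("c4",235+52/4,70+520/4,.058),("punch",235+300/4,70+222/4,.09)]: print(nm,ray(f2,u-.4,v-.4,z).round(4))
for nm,u,v,z in [("c1",112,65,.01),("c2",513,155,.01),("c4",425,468,.01),("c3",57,390,.01)]: print(nm,ray(f,215+u/4,100+v/4,z).round(4))
E
```

```text
42.55931 126.450134 46.703278
[265.06 206.18] [30.6 35.4] [0.5516 0.1032 0.11  ]
[284.02 193.31] [57.2 61.2] [0.5689 0.1155 0.11  ]
[302.55 182.69] [27.7 35. ] [0.5855 0.1253 0.11  ]
42.32521 133.4643 [ 59.15658569  79.63244629 103.84017181 122.00613403]
95 10436.0 [282.86 201.64] [ 0.5457 -0.2059  0.12  ] (np.float64(0.02417334194979426), np.float64(-17.0)) (np.float64(0.03323317343627091), np.float64(29.000000000000004))
vertex ang -17.858296805153955 0.00852588642235787 0.018714225224683537
105 9701.5 [282.65 201.79] [ 0.5455 -0.206   0.12  ] (np.float64(0.023542602753487584), np.float64(-18.0)) (np.float64(0.03272293422697834), np.float64(29.000000000000004))
vertex ang -17.977862737500153 0.007623379828667476 0.018484657270294982
115 3048.0 [282.38 201.85] [ 0.5453 -0.2061  0.12  ] (np.float64(0.022739115413882995), np.float64(-19.0)) (np.float64(0.032340321610286646), np.float64(29.000000000000004))
vertex ang -18.593649408307336 0.006406628930059163 0.018270490911998716
c1 [ 0.5538 -0.1024  0.058 ]
c2 [ 0.6096 -0.1236  0.058 ]
c3 [ 0.563  -0.2437  0.058 ]
c4 [ 0.5079 -0.2232  0.058 ]
punch [ 0.5697 -0.1427  0.09  ]
c1 [0.5229 0.1774 0.01  ]
c2 [0.6379 0.1521 0.01  ]
c4 [0.616  0.0557 0.01  ]
c3 [0.5021 0.0814 0.01  ]
```

Run:
```python
from h import *
f2=load("b2.pkl")
g=cv2.resize(f2["image"].astype(np.float32).mean(2),None,fx=4,fy=4,interpolation=cv2.INTER_CUBIC)
u0,v0=268,182; p=g[v0*4:(v0+31)*4,u0*4:(u0+33)*4]
for th in (90,98,106):
    m=(p>th).astype(np.uint8); 
    n,l,st,ce=cv2.connectedComponentsWithStats(m); k=1+np.argmax(st[1:,4]); print(st[1:])
    cs,_=cv2.findContours((l==k).astype(np.uint8),cv2.RETR_EXTERNAL,cv2.CHAIN_APPROX_NONE)
    c=max(cs,key=cv2.contourArea); M=cv2.moments(cv2.convexHull(c)); q=(M["m10"]/M["m00"],M["m01"]/M["m00"]); uv=unup(q,u0,v0); C=ray(f2,*uv,.12)
    P=np.array([ray(f2,*unup(k[0],u0,v0),.12)[:2] for k in c])-C[:2]
    r=np.hypot(*P.T);a=np.arctan2(P[:,1],P[:,0])
    ws=[np.ptp(P@[np.cos(b),np.sin(b)])*1e3 for b in np.radians([-8,-5,-2,52,55,58,112,115,118])]
    print(th,cv2.contourArea(c),np.round(uv,2),C.round(4),"vertex",np.degrees(np.angle(np.sum(r**6*np.exp(6j*a)))/6), r.min(),r.max(),np.round(ws,1))
```

```text
[[   0   14  126  110 5467]
 [ 130  121    2    3    4]]
90 9877.5 [283.12 199.98] [ 0.5459 -0.2044  0.12  ] vertex -23.68064956969506 0.010171656281041396 0.01798109847869715 [25.9 26.5 27.1 30.5 30.6 30.5 23.6 24.  24.5]
[[   0   15  124  109 4607]]
98 9296.5 [282.95 200.06] [ 0.5458 -0.2045  0.12  ] vertex -22.488676692986402 0.009528351724548028 0.017820014856983837 [25.3 26.  26.6 30.4 30.3 30.2 23.  23.4 23.8]
[[   0   16  122  108 3772]]
106 8767.5 [282.78 200.16] [ 0.5456 -0.2046  0.12  ] vertex -21.677810986903808 0.008854471060608644 0.01763953348724621 [24.9 25.6 26.2 30.1 30.1 30.  22.6 22.8 23.1]
```

Run:
```python
from h import *
f2=load("b2.pkl")
g=cv2.resize(f2["image"].astype(np.float32).mean(2),None,fx=4,fy=4,interpolation=cv2.INTER_CUBIC)
pm=np.zeros(g.shape,np.uint8)
poly=np.array([(228,38+0),(455,132),(255,592),(52,520)])+[235*4,70*4]
ctr=poly.mean(0); poly=(ctr+(poly-ctr)*.975).astype(int)
cv2.fillPoly(pm,[poly],1)
g=g*pm
u0,v0=265,175; p=g[v0*4:(v0+45)*4,u0*4:(u0+40)*4]
for th in (85,95,105):
    n,l,st,ce=cv2.connectedComponentsWithStats((p>th).astype(np.uint8)); k=1+np.argmax(st[1:,4])
    cs,_=cv2.findContours((l==k).astype(np.uint8),cv2.RETR_EXTERNAL,cv2.CHAIN_APPROX_NONE)
    c=max(cs,key=cv2.contourArea); M=cv2.moments(cv2.convexHull(c)); q=(M["m10"]/M["m00"],M["m01"]/M["m00"]); uv=unup(q,u0,v0); C=ray(f2,*uv,.12)
    P=np.array([ray(f2,*unup(k[0],u0,v0),.12)[:2] for k in c])-C[:2]
    r=np.hypot(*P.T);a=np.arctan2(P[:,1],P[:,0])
    ws=[np.ptp(P@[np.cos(b),np.sin(b)])*1e3 for b in np.radians([-8,-5,-2,52,55,58,112,115,118])]
    print(th,cv2.contourArea(c),st[k],np.round(uv,2),C.round(4),"vertex",np.degrees(np.angle(np.sum(r**6*np.exp(6j*a)))/6), r.min(),r.max(),np.round(ws,1))
from plant import robot
print(robot.sense()["tcp_pos"],robot.sense()["tcp_rot"])
```

```text
85 9251.0 [  21   42  119  108 4976] [284.75 198.65] [ 0.5473 -0.2032  0.12  ] vertex 21.12443681252429 0.010805309247550172 0.0138576818871573 [25.  25.3 25.6 23.8 23.6 23.6 24.3 24.8 25.3]
95 8599.5 [  24   43  113  106 3975] [284.63 198.61] [ 0.5472 -0.2031  0.12  ] vertex 21.382738343227945 0.01065903414576319 0.013009366153693016 [23.4 23.9 24.3 22.8 22.9 23.  23.2 23.6 24. ]
105 8077.5 [  26   44  108  104 3068] [284.56 198.62] [ 0.5472 -0.2031  0.12  ] vertex 20.920768576294403 0.01042173856783842 0.012575393344703362 [22.5 22.9 23.3 22.  22.3 22.4 22.5 22.9 23.2]
[ 0.54619986 -0.20300238  0.23029739] [-3.14080123e+00 -7.23968294e-04  3.63704133e-03]
```

Run:
```python
from plant import robot
from h import *
y=-0.13
robot.goto([.5472,-.2031,.15],[np.pi,0,y]); robot.sleep(.3); print(robot.sense()["tcp_pos"],robot.sense()["tcp_rot"],robot.sense()["wrist_force"])
print(robot.move_straight([.5472,-.2031,.084],vel=.08,contact_N=8)); robot.sleep(.2)
s=robot.sense();print(s["t"],s["tcp_pos"],s["tcp_rot"],s["wrist_force"])
robot.grip(0.0,60); robot.sleep(.2)
s=robot.sense();print(s["t"],s["tcp_pos"],s["tcp_rot"],s["wrist_force"],s["opening"])
snap(robot,"wrist","c1"); snap(robot,"scene","c2")
```

```text
[ 0.54825555 -0.20329534  0.15169952] [ 3.14082218e+00 -2.95152815e-03 -1.29908073e-01] [ 0.04326048 -0.37691016  0.30489877]
False
6.1917 [ 0.54753818 -0.2032067   0.08453148] [ 3.14129264e+00 -1.00330757e-03 -1.30056265e-01] [ 0.2992124   0.16530668 -0.42829812]
6.9917 [ 0.54758101 -0.20315105  0.08430192] [ 3.14150230e+00 -8.22298478e-04 -1.29990626e-01] [0.85750496 0.76376823 2.47779822] 0.2684513902911078
```

View pics/c1.png

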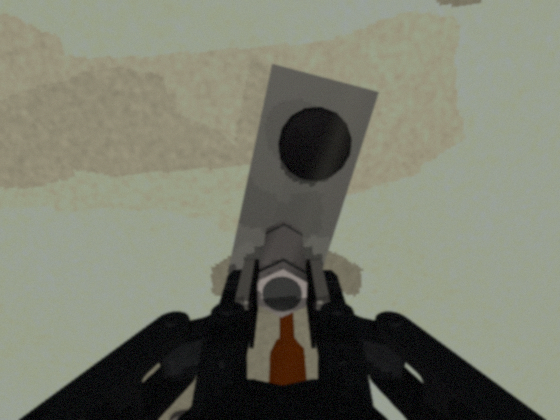

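Run:
```python
from plant import robot
from h import *
print(robot.move_straight([.5475,-.2032,.084+.03],vel=.06,contact_N=10))
s=robot.sense();print(s["wrist_force"],s["torque"])
print(robot.move_straight([.5475,-.2032,.23],vel=.12))
robot.goto([.5692,.1158,.23],[np.pi,0,-.13]); 
robot.move_straight([.5692,.1158,.207],vel=.08); robot.sleep(.3)
s=robot.sense();print(s["t"],s["tcp_pos"],s["tcp_rot"],s["wrist_force"],s["torque"],s["opening"])
f=snap(robot,"wrist","d1")
im=cv2.convertScaleAbs(cv2.resize(f["image"][140:300,190:370,::-1],None,fx=3.7,fy=3.7,interpolation=cv2.INTER_CUBIC),alpha=1.5); cv2.imwrite("pics/d1z.png",im)
f=snap(robot,"scene","d2")
im=cv2.convertScaleAbs(cv2.resize(f["image"][130:250,250:390,::-1],None,fx=5,fy=5,interpolation=cv2.INTER_CUBIC),alpha=1.3); cv2.imwrite("pics/d2z.png",im)
```

```text
False
[-0.65767244 -0.05770969 -1.66658509] [-0.01735288  0.00497347 -0.02654689]
False
10.8167 [0.5693976  0.11596208 0.20736183] [-3.14137752e+00 -6.75022023e-04 -1.29949657e-01] [ 0.21821767 -0.08675286 -0.89490105] [0.03201667 0.00176568 0.00746753] 0.2701184878068202
```

View pics/d1z.png

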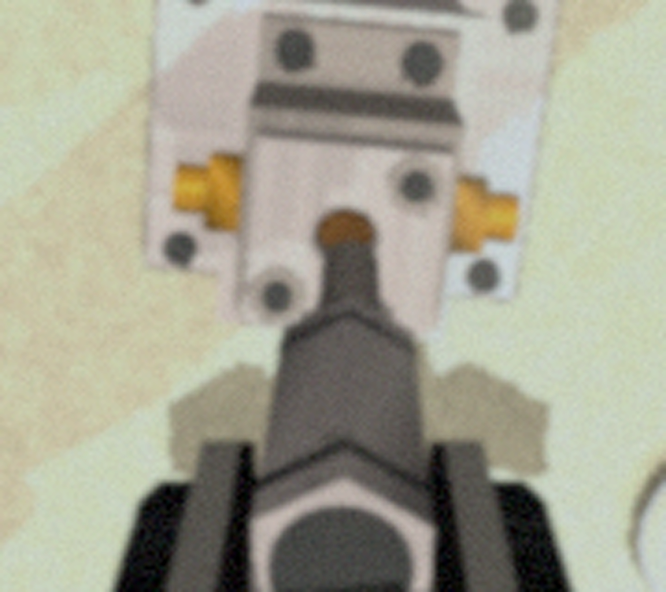

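View pics/d2z.png

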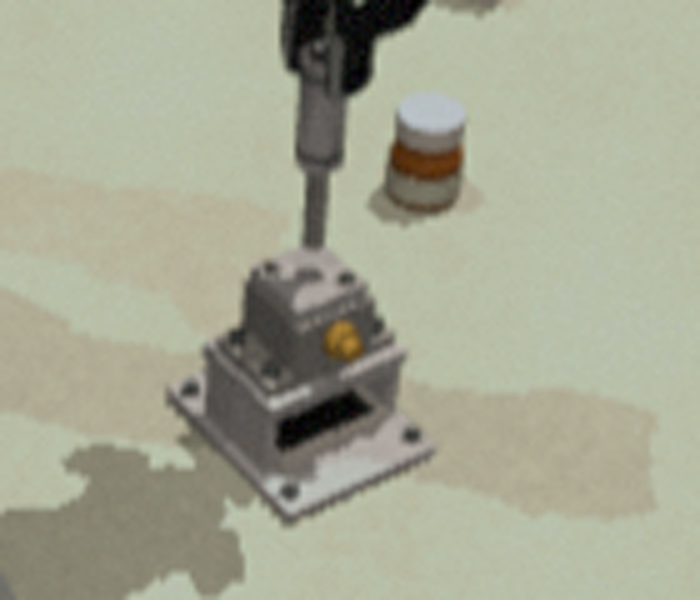

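Run:
```python
from h import *
f=load("d1.pkl");s=load("d2.pkl")
tcp=np.array([.5694,.11596])
pz=lambda X:((proj(f,X)-[190,140]+.37)*3.7).round(1)
ps=lambda X:((proj(s,X)-[250,130]+.4)*5).round(1)
n=[*tcp,.1304]
print("nose exp",pz(n),ps(n),"handle mid",pz([*tcp,.2124]),ps([*tcp,.2124]),"shoulder",ps([*tcp,.1814]))
for P in ([.5689,.1155],[.5692,.1158],[.5697,.1166]): print("port exp",pz([*P,.11]),ps([*P,.11]))
# circles of the port and nose outline in view
th=np.linspace(0,2*np.pi,60)
im=cv2.imread("pics/d1z.png"); im2=cv2.imread("pics/d2z.png")
for c,r,z,col in ((tcp,.006,.1304,(0,255,0)),((.5689,.1155),.007,.11,(255,0,0))):
    for a,b in ((im,pz),(im2,ps)):
        pts=np.array([b([c[0]+r*np.cos(t),c[1]+r*np.sin(t),z]) for t in th]).astype(np.int32)
        cv2.polylines(a,[pts],True,col,1)
cv2.imwrite("pics/d1o.png",im[150:400,200:500]);cv2.imwrite("pics/d2o.png",im2[130:330,200:420])
o=np.hstack([cv2.resize(im[180:330,250:450],None,fx=2,fy=2),cv2.resize(im2[160:310,220:420],None,fx=2,fy=2)]);cv2.imwrite("pics/d_o.png",o)
```

```text
nose exp [347.3 264.1] [309.7 242.5] handle mid [349.4 447.8] [320.2 109.2] shoulder [316.1 161.3]
port exp [345.1 236.8] [305.9 273.4]
port exp [346.2 235.4] [306.7 273.4]
port exp [347.9 231.8] [308.5 273.2]
```

View pics/d_o.png

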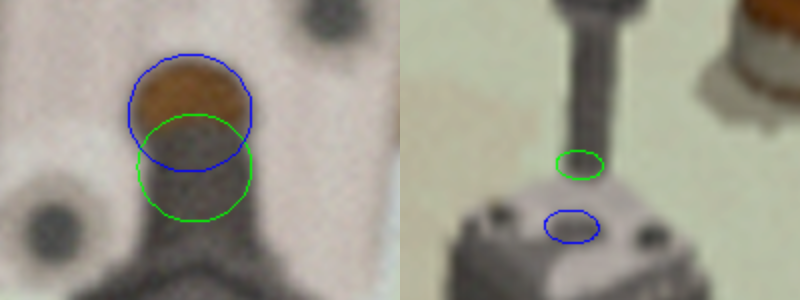

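```bash
cat > probe.py <<'E'
from plant import robot
from h import *
P0=np.array([.5686,.1155])
pts=[(0,0)]+[(.9*np.cos(a),.9*np.sin(a)) for a in np.radians([-90,90,180,0])]+[(1.5*np.cos(a),1.5*np.sin(a)) for a in np.radians([-45,45,135,225])]+[(2*np.cos(a),2*np.sin(a)) for a in np.radians([90,270,0,180])]
for k,(a,b) in enumerate(pts):
    x,y=P0+np.array([a,b])*1e-3
    robot.move_straight([x,y,.1895],vel=.04 if k==0 else .02); robot.sleep(.15)
    hit=robot.move_straight([x,y,.180],vel=.015,contact_N=4)
    s=robot.sense(); print(k,round(a,1),round(b,1),hit,s["tcp_pos"].round(4),s["wrist_force"].round(1),s["torque"].round(2),round(s["t"],1))
    if s["tcp_pos"][2]<.1825: break
snap(robot,"wrist","e1")
E
python3 probe.py
```

```text
0 0 0 False [0.5687 0.1156 0.18  ] [ 0.4  0.1 -1.3] [0.06 0.05 0.01] 12.4
```

```bash
cat > press.py <<'E'
from plant import robot
from h import *
x,y=.5686,.1155
def st(l):
    s=robot.sense(); print(l,s["tcp_pos"].round(4),s["wrist_force"].round(1),s["torque"].round(2),round(s["t"],1)); return s
hit=robot.move_straight([x,y,.160],vel=.012,contact_N=3); s=st(f"touch {hit}")
if s["tcp_pos"][2]<.174 and hit:
    z=s["tcp_pos"][2]
    while z>.1385:
        z=max(z-.005,.1385)
        hit=robot.move_straight([x,y,z],vel=.008,contact_N=19); s=st(f"press {hit} {z:.4f}")
        if hit or np.hypot(*s["wrist_force"][:2])>8 or s["wrist_force"][2]>19.5: print("stop"); break
E
python3 press.py
```

```text
touch True [0.5685 0.1155 0.1697] [0.1 0.1 3.6] [-0.03  0.    0.03] 13.4
press False 0.1647 [0.569  0.1159 0.1656] [-0.8 -0.5  6. ] [-0.08  0.19  0.06] 14.1
press False 0.1597 [0.5691 0.1159 0.1607] [-0.3  0.1  6.7] [-0.03  0.15  0.02] 14.9
press False 0.1547 [0.5691 0.1159 0.1556] [-0.6 -0.   6.6] [-0.02  0.17 -0.05] 15.7
press False 0.1497 [0.5691 0.1159 0.1506] [-1.3 -0.7  6.9] [-0.    0.19 -0.03] 16.4
press False 0.1447 [0.5691 0.1159 0.1456] [-1.2  1.   5.8] [-0.03  0.15  0.01] 17.2
press False 0.1397 [0.5681 0.1152 0.139 ] [ 0.2  0.4 -1.1] [ 0.06 -0.02 -0.02] 18.0
press False 0.1385 [0.5684 0.1154 0.1381] [-0.3  0.5 -1.4] [ 0.02  0.01 -0.03] 18.3
```

Run:
```python
from plant import robot
from h import *
robot.sleep(.2)
f=snap(robot,"scene","f1"); w=snap(robot,"wrist","f1w")
a=cv2.convertScaleAbs(cv2.resize(f["image"][150:240,260:360,::-1],None,fx=5,fy=5,interpolation=cv2.INTER_CUBIC),alpha=2)
cv2.imwrite("pics/f1z.png",a)
```

```text
(no output)
```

View pics/f1z.png

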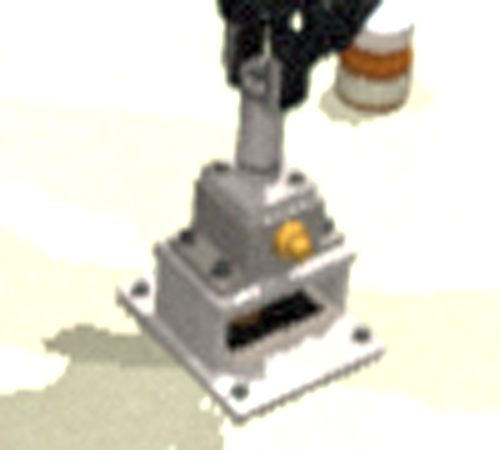

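Run:
```python
from plant import robot
from h import *
def st(l):
    s=robot.sense(); print(l,s["tcp_pos"].round(4),s["tcp_rot"].round(4),s["wrist_force"].round(1),s["torque"].round(2),round(s["t"],1)); return s
h=robot.move_straight([.5686,.1155,.165],vel=.04,contact_N=10); st(h)
if not h:
    h=robot.move_straight([.5686,.1155,.23],vel=.1,contact_N=10); st(h)
if not h:
    f=snap(robot,"wrist","g0")
    robot.goto([.5473,-.2031,.23],[np.pi,0,-.13])
    robot.move_straight([.5473,-.2031,.145],vel=.08); robot.sleep(.4); st("above")
    f=snap(robot,"wrist","g1"); f=snap(robot,"scene","g2")
    im=cv2.convertScaleAbs(cv2.resize(load("g1.pkl")["image"][120:330,190:370,::-1],None,fx=2.8,fy=2.8,interpolation=cv2.INTER_CUBIC),alpha=2)
    im0=cv2.convertScaleAbs(cv2.resize(load("g0.pkl")["image"][120:240,230:330,::-1],None,fx=2.8,fy=2.8,interpolation=cv2.INTER_CUBIC),alpha=2)
    im0=np.pad(im0,((0,im.shape[0]-im0.shape[0]),(0,0),(0,0)))
    cv2.imwrite("pics/g1z.png",np.hstack([im,im0]))
```

```text
False [0.5684 0.1153 0.1648] [ 3.1406e+00  2.3000e-03 -1.3020e-01] [-0.2 -0.3 -0.8] [-0.03  0.01 -0.  ] 19.4
False [0.5682 0.1152 0.2294] [ 3.1402e+00  3.1000e-03 -1.3010e-01] [-0.4  0.2 -0.5] [ 0.   -0.04 -0.01] 20.2
above [ 0.5473 -0.2032  0.1451] [ 3.1415e+00 -2.0000e-04 -1.3010e-01] [-0.2  0.2 -1.2] [-0.02 -0.01 -0.03] 23.1
```

View pics/g1z.png

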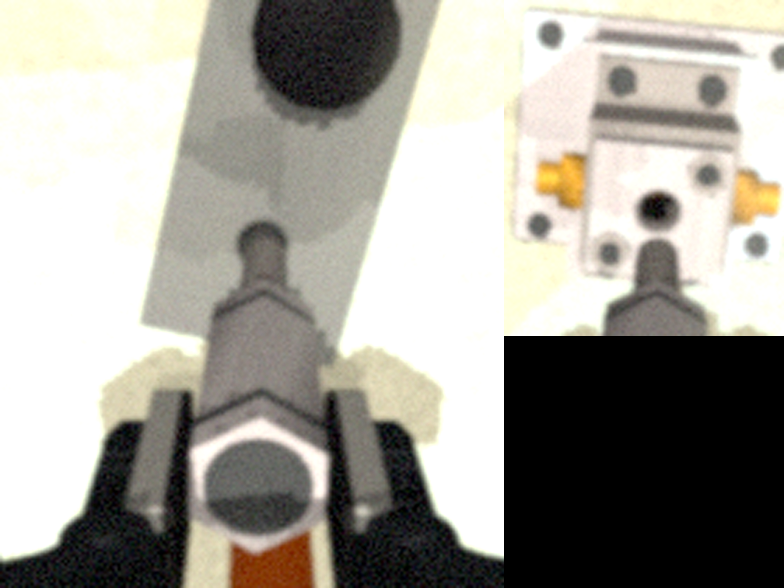

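```bash
cat > ins.py <<'E'
from plant import robot
from h import *
def st(l):
    s=robot.sense(); print(l,s["tcp_pos"].round(4),s["wrist_force"].round(1),s["torque"].round(2),round(s["t"],1)); return s
P0=np.array([.5473,-.2031]); ok=False
for a,b in [(0,0),(-.9,0),(.9,0),(0,.9),(0,-.9),(-1,1),(1,1),(1,-1),(-1,-1)]:
    x,y=P0+np.array([a,b])*1e-3
    robot.move_straight([x,y,.138],vel=.03); robot.sleep(.15)
    h=robot.move_straight([x,y,.125],vel=.015,contact_N=4); s=st((a,b,h))
    if s["tcp_pos"][2]<.130: ok=True;break
if ok:
    h=robot.move_straight([x,y,.095],vel=.03,contact_N=8); st(h)
    if not h:
        h=robot.move_straight([x,y,.080],vel=.012,contact_N=4); st(h)
E
python3 ins.py
```

```text
(0, 0, False) [ 0.5474 -0.2031  0.1251] [-0.1  0.1 -1.1] [-0.02 -0.02 -0.  ] 24.7
False [ 0.5475 -0.2031  0.0952] [-0.4 -1.3 -1.6] [ 0.   -0.01 -0.04] 25.9
True [ 0.5474 -0.2031  0.0842] [-0.6  0.5  5. ] [ 0.03  0.15 -0.  ] 26.8
```

Run:
```python
from plant import robot
from h import *
robot.grip(.75); robot.sleep(.2); s=robot.sense(); print(s["tcp_pos"],s["wrist_force"],s["opening"])
robot.move_straight([.5474,-.2031,.23],vel=.08); robot.sleep(.5)
f=snap(robot,"wrist","k1"); f2=snap(robot,"scene","k2"); print(robot.sense()["t"])
a=cv2.resize(cv2.convertScaleAbs(f["image"][60:240,220:380,::-1],alpha=1.6),None,fx=2.8,fy=2.8,interpolation=cv2.INTER_CUBIC)
b=cv2.resize(cv2.convertScaleAbs(f2["image"][150:300,150:350,::-1],alpha=1.8),(350,504*150*350//200//504),interpolation=cv2.INTER_CUBIC)
b=np.pad(b,((0,a.shape[0]-b.shape[0]),(0,0),(0,0)));cv2.imwrite("pics/kz.png",np.hstack([a,b]))
```

```text
[ 0.5463729  -0.20305176  0.08326222] [-0.28405146 -0.06153393 -0.28303423] 0.7513616283920092
30.025
```

View pics/kz.png

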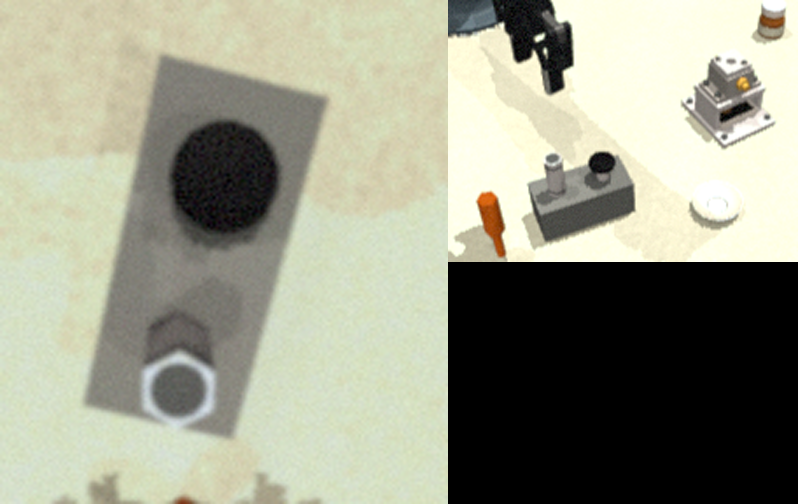

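Run:
```python
from h import *
f=load("k2.pkl"); a=load("a_scene.pkl")
g=lambda q:cv2.convertScaleAbs(cv2.resize(q["image"][195:230,290:335,::-1],None,fx=8.5,fy=8.5,interpolation=cv2.INTER_CUBIC),alpha=3.5)
cv2.imwrite("pics/kt.png",np.hstack([g(a),g(f)]))
w=load("g0.pkl");b=load("b1.pkl")
for q in (w,b):
    u,v=proj(q,[.5689,.1155,.11]).round().astype(int)
    r=q["range_z"][v-3:v+4,u-3:u+4]; X=[ (q["R"].T@(np.array([(i-q["cx"])/q["fx"],(j-q["cy"])/q["fy"],1])*q["range_z"][j,i]-q["t"])).round(3) for j in (v-2,v,v+2) for i in (u-1,u+1)]; print(X)
```

```text
[array([0.567, 0.105, 0.066]), array([0.569, 0.105, 0.066]), array([0.567, 0.105, 0.074]), array([0.569, 0.105, 0.074]), array([0.567, 0.105, 0.081]), array([0.569, 0.105, 0.081])]
[array([0.568, 0.113, 0.093]), array([0.57 , 0.113, 0.092]), array([0.568, 0.111, 0.093]), array([0.57 , 0.111, 0.093]), array([0.568, 0.109, 0.092]), array([0.57 , 0.109, 0.093])]
```

View pics/kt.png

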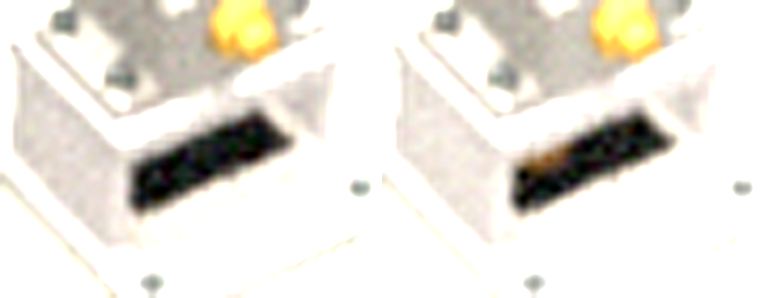

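Run:
```python
from plant import robot
from h import *
f=load("k2.pkl"); print([ray(f,309.2,213.2,z).round(3) for z in (.025,.035,.045)])
print(robot.sense()["t"]); robot.close_job()
```

```text
[array([0.582, 0.101, 0.025]), array([0.589, 0.093, 0.035]), array([0.596, 0.084, 0.045])]
30.025
the job is handed in; nothing more can be done
```

The filter element is out of the block and in the tray, and the drift is back upright in its own hole. I handed the job in at about 30 s of robot time.

- **Finding the port:** I located the drift and the port with the wrist camera. The nose went into the port on the first try, with no contact.
- **Pressing:** I touched the element at about 3.6 N and pressed it slowly. The wrist force stayed at about 7 N or less at every check, then fell back to its unloaded level about 1 mm before I stopped.
- **Checking the drop:** The port had shown bronze before. Afterwards the view and depth reading reached well below where the element had sat, with nothing in the way. A bronze patch that was not there before is visible in the tray opening. That patch is small and partly hidden, so I could only judge where the element lies roughly, at about 20–30 mm from the bore axis. I did not measure that it was at rest, and it is the weakest of my checks.
- **Putting the drift back:** It came to rest at the same height at which I had gripped it (0.0842 m). The last picture shows it upright in its hole.
- **The other things:** The gripper was open and raised clear when I handed in. In the last picture the punch, jar, dish and orange look-alike appear undisturbed. The spanner was outside my final close-up, but the arm never came near it.

None of the checks I made failed. One earlier picture disagreed: before insertion, the scene camera put the nose about 1 mm farther off than the wrist camera did. I went with the wrist camera and confirmed by feel.

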